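# Rest a wet tent peg on the empty sloped drying stand

## Robot

A 7-joint arm with a two-finger parallel gripper is mounted at the origin on the work surface. World frame = base frame: x ahead of the robot, y to its left, z up, the work surface at z = 0. Lengths are in m, angles in degrees, forces in N, time in s.
With the tool pointing down it reaches from about 0.4 to 0.9 m from the base axis. Payload 5.5 kg.
Tool frame: the origin (TCP) lies at the very end of the fingers, on their centre line; the grasp point (between the pads) lies grip_depth behind it (grip_depth is the distance from the TCP to the grasp point, in m); z points along the fingers, y is the line along which they close (so a half turn about z gives the same grasp; the last joint's range is limited). The gripper opens to 92 mm and grips with 3 to 60 N. Pads are 19 mm wide; open, the fingers measure 130 mm over their backs; the gripper's body (75 mm by 190 mm) begins 47 mm behind the grasp point.
Start: joints at [90.883, 28.699, -24.465, 88.831, 12.651, 65.22, -12.049], TCP at [0.159, -0.63, 0.227] pointing down, gripper open.
Joint ranges: [-164.97, 164.97], [-17.58, 116.51], [-87.97, 89.64], [11.32, 138.91], [-80.73, 260.73], [10.89, 115.49], [-147.41, 147.41]. Speed limits (degrees/s): [147.25, 147.25, 180, 180, 180, 180, 180].

## Interface

Orientations are given as [roll, pitch, yaw] about the fixed x, y, z axes, in that order (R = Rz(yaw) Ry(pitch) Rx(roll)).
In Python, from station import * gives the robot as it stands.
- The arm moves only by the tool jog_arm, never from a script. Its argument "plan" is a list of rows, each an object of numbers: "claw": the opening, from -1 (shut) to 1 (fully open); "x", "y", "z": the shift along the world's x, y, z each as a share of 40 mm, from -1 to 1; "yaw": the turn about the world's z as a share of 4 degrees, from -1 to 1. In form: [{"claw": .., "x": .., "y": .., "z": .., "yaw": ..}, ...]. A call has 1 to 10 rows; each row shifts and turns the commanded pose from where the row before left it; what a row does not reach is not made up. A row lasts 1/10 s, in which the tool goes at most 50 mm and 8.59 degrees, less where a joint would pass 70% of its speed; a pose out of reach is approached as far as the arm can. A call with a number of a shift or a turn outside -1 to 1 is refused whole. A call with a gripper value outside its range is refused whole. The fingers move at their own pace and stop on an object; "grip_force" is the grip in N (left out, the last holds). Time passes only in rows, so rows that do not move let the fingers close. It gives the time, the measured TCP pose, the force, the opening and the grip force at its end, in the units of the state.
- get_state(): the state, without advancing time (a new reading comes with each control period).
- grab_frame(name): name is "side" or "top"; returns a dict with "color" (480x640x3 uint8, red, green, blue), "range_z" (480x640 float32, m along the optical axis (not along the pixel's ray), 0 where there is no reading), "fx", "fy", "cx", "cy" (pixels), "xyz" and "rotation" of the camera in the world. Camera axes: x right, y down, z forward; pixel columns grow to the right and rows downward; lengths in m; the calibration is good to about 2 mm. A picture is of the moment at which its call begins.
- job_done(): hands the job in; it is judged then, once.
Trained networks look in a picture, given as the dict that the camera call returned (one of the last four; its "shot" number tells which), for a name from the list of things; names that differ only in an ending like _2 or _b are one class to them, and where a whole thing is asked for, a point or a joint stands for the part that bears it (a point fixed in the world has none). Each returns a list of dicts, best first, with "score" (0 to 1); they miss things now and then, are a little off and sometimes report something else, mostly with a low value. They report only what shows in the picture. A call takes as long as a camera call. They do not tell look-alikes from the thing itself.
- look_for(target, picture): "rect" ([left, top, right, bottom] in pixels, round what is visible of it).
- mark_of(target, picture): "point" ([column, row] in pixels: a listed point, or the origin of a listed thing).
The state is a dict: "time_s": time; "joint_pos": joint angles; "joint_velocities": joint speeds; "tau": joint torques, N m; "ee_pos": TCP position; "tool_rot": TCP orientation; "ft_force": force on the tool from outside, world axes, zero at the start; "torque": the same for the moment, N m; "width": finger opening in m; "grasp_force": force on a finger pad.
Only numpy, scipy, OpenCV 4.12 (cv2) and the standard library are available. Lean on these libraries where they do the work, as an engineer would, in place of code of your own. Each camera call takes 0.05 s, during which the arm holds its last target. There are 200 camera calls.

## Task

Take the orange V-peg that lies on the counter and lay it astride the sloping bar of the empty drying stand, folded ridge up and narrow point downhill at the stop plate, so that it rides along the bar as the peg on the other stand does. Bring it to the bar already tilted to the bar's slope and set it down gently, not dropped or knocked on at another angle; then let go, and leave everything else where it is.

Things in the scene. Friction and masses are not known exactly. Their poses are not given: they have to be found in the camera images.
- peg: loose orange aluminium V-peg on the counter, open side down: gutter 170 mm long (x), 40 mm wide, fold line 36 mm above its lower edges. Sides end in upright edges 13 mm high, 3 mm thick, 40 mm apart outside, to grip across (x -50 to +85 mm). Origin: mid length and width, at the lower edges; z up. Head at +x with a small tab to z = 50 mm; it narrows in steps to the point at x = -85. 0.11 kg
- peg_point (a point): the point end of the loose peg, on its fold line: x = -85, y = 0, z = 36 mm in the peg's frame
- stand_empty: the empty drying stand, fixed to the counter: wooden base 210 x 90 x 10 mm (x, y, z), two 10 mm steel posts carrying a sloping steel bar. Origin: centre of the base's underside; x runs level from the low end of the bar to its high end, z up
- ridge_empty: the empty stand's round bar, 10 mm diameter, 185 mm long, rising 30 degrees. Origin: on its axis at the low end, at the stop plate's face, 62 mm above the counter; x uphill along the bar, y level, z square to it, upward. Stop plate 32 mm wide, z -12 to +24 mm. A peg astride with its point at the stop has its origin at x 85, y 0, z -23.5 mm here, axes parallel. Posts under the bar at x 8 and 175
- stand_taken: the other drying stand, just like the empty one, already carrying a peg; fixed to the counter
- peg_drying: the like orange peg that rests on the other stand (same size and frame as the loose one); to be left alone
- mallet: hardwood mallet lying on the counter, 255 mm long, head 60 mm diameter by 110 mm; origin on the counter under the handle's middle, x towards the head; bystander
- jar: closed glass jar, 72 mm diameter, 100 mm high, origin under its centre; bystander
- puller: steel hook puller with a black T grip, lying flat, about 180 mm long (x, hook at +x), grip bar 86 mm across; origin on the counter; bystander
- tackle_box: clear plastic box with shut lid, 274 x 184 x 68 mm (x, y, z), fixed; another peg shows inside it; origin under its centre; bystander
There are look-alikes about, which are no part of the job. Leave any green look-alike of the peg alone. What is shaped like the stand_empty but purple is not meant.

How it is judged:
By the outcome, as a careful person would: the job done as asked, in the order asked, and still so for the second after the job is handed in, with the robot touching nothing.
It also fails if it takes over 38 s, if anything falls off the work surface, if the arm or the gripper's body presses on something with over 40 N, if the wrist force passes 120 N, or if a joint passes its speed limit or range.

## Working session

There is one attempt and no reset: what is moved stays moved. The work goes in short steps, Python scripts to look and compute and a tool call to move; the robot and the scene stay as the last step left them, time stands still between calls to the robot, and variables do not carry over. Pictures are saved under pics/ and viewed, at most 10 in all, crops included, and the job is handed in when it is done.

Besides the shell and the picture viewer there is one more tool, called in YAML: its name, and indented under it one key for each argument. jog_arm: Moves the arm, as the interface text tells. Its arguments: {"type":"object","properties":{"plan":{"type":"array","items":{"type":"object","properties":{"claw":{"type":"number"},"x":{"type":"number","minimum":-1,"maximum":1},"y":{"type":"number","minimum":-1,"maximum":1},"z":{"type":"number","minimum":-1,"maximum":1},"yaw":{"type":"number","minimum":-1,"maximum":1}}}},"grip_force":{"type":"number"}},"required":["plan"]}

```bash
mkdir -p pics; cat > h.py <<'E'
from station import *
import numpy as np, cv2
def R(p): return np.array(p["rotation"])
def pt(p,u,v,d=None):
    d=p["range_z"][int(round(v)),int(round(u))] if d is None else d
    return R(p)@np.array([(u-p["cx"])/p["fx"]*d,(v-p["cy"])/p["fy"]*d,d])+np.array(p["xyz"])
def cloud(p):
    d=p["range_z"];v,u=np.mgrid[:480,:640]
    c=np.stack([(u-p["cx"])/p["fx"]*d,(v-p["cy"])/p["fy"]*d,d],-1)
    return c@R(p).T+np.array(p["xyz"])
def proj(p,X):
    c=(np.atleast_2d(X)-np.array(p["xyz"]))@R(p)
    return np.c_[c[:,0]/c[:,2]*p["fx"]+p["cx"],c[:,1]/c[:,2]*p["fy"]+p["cy"]]
def save(p,n): cv2.imwrite(f"pics/{n}.png",cv2.cvtColor(p["color"],cv2.COLOR_RGB2BGR))
E
python3 - <<'E'
from h import *
np.set_printoptions(precision=4,suppress=True)
for n in("top","side"):
    p=grab_frame(n);save(p,n+"0")
    print(n,np.array(p["xyz"]),R(p).tolist(),p["fx"])
    for t in("peg","stand_empty","ridge_empty","peg_point"):
        for f in(look_for,mark_of):
            for r in f(t,p)[:4]: print(t,{k:np.round(v,2) for k,v in r.items() if k in("rect","point","score")})
print(get_state())
E
```

```text
top [0.2972 0.0724 1.5382] [-171.4513530226007, 0.26582138913884074, -89.29133825702934] 548.3098541705722
peg {'rect': array([389.1, 283.2, 415. , 342.4]), 'score': np.float64(0.84)}
peg {'rect': array([440.1, 240.9, 457.6, 305.4]), 'score': np.float64(0.83)}
peg {'point': array([400.3, 314.7]), 'score': np.float64(0.95)}
peg {'point': array([450.1, 275. ]), 'score': np.float64(0.92)}
peg {'point': array([261.5, 194.6]), 'score': np.float64(0.5)}
stand_empty {'rect': array([238.9, 310.3, 279.6, 389.5]), 'score': np.float64(0.57)}
stand_empty {'rect': array([320.4, 160. , 361.2, 242.1]), 'score': np.float64(0.55)}
stand_empty {'rect': array([338.6, 158.3, 351.8, 231.5]), 'score': np.float64(0.38)}
stand_empty {'point': array([339.4, 204.2]), 'score': np.float64(0.76)}
stand_empty {'point': array([257.4, 347.7]), 'score': np.float64(0.58)}
ridge_empty {'rect': array([249.8, 314.1, 260.8, 386.5]), 'score': np.float64(0.67)}
ridge_empty {'rect': array([337.8, 159. , 350.5, 233.4]), 'score': np.float64(0.58)}
ridge_empty {'point': array([344.4, 224.7]), 'score': np.float64(0.85)}
ridge_e
[... 1832 characters left out ...]
: np.float64(0.57)}
peg_point {'point': array([386.2, 184. ]), 'score': np.float64(0.87)}
peg_point {'point': array([353. , 213.2]), 'score': np.float64(0.75)}
{'time_s': 0.9, 'joint_pos': array([ 90.8813,  28.6984, -24.4664,  88.8324,  12.649 ,  65.2187,
       -12.0527]), 'joint_velocities': array([ 0.0005,  0.0076,  0.0748,  0.1241, -0.0608, -0.0287, -0.0008]), 'tau': array([ -0.    , -56.6435,  -5.8099, -27.9514,  -0.0664,   0.0205,
        -0.    ]), 'ee_pos': array([ 0.1595, -0.6301,  0.2267]), 'tool_rot': array([179.9982,  -0.0041,  14.1976]), 'ft_force': array([ 0.1991, -0.1448,  0.4458]), 'torque': array([ 0.0239, -0.0327,  0.0145]), 'grasp_force': 0.0, 'width': 0.09178138838007162}
```

View pics/top0.png

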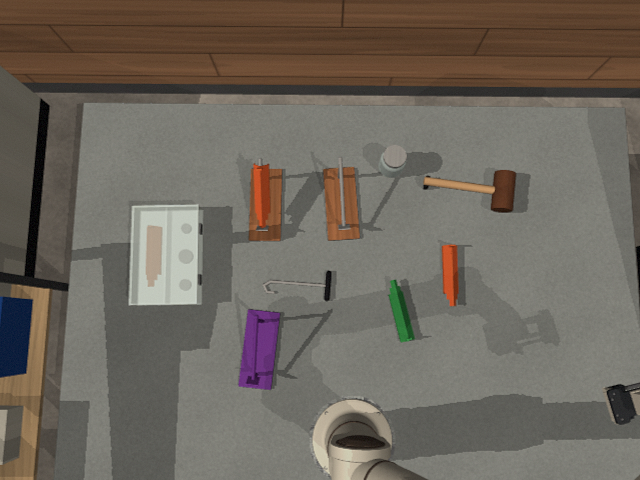

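View pics/side0.png

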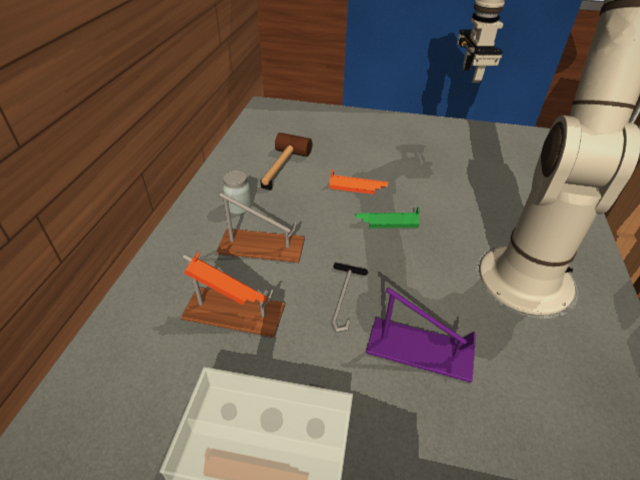

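The top picture shows the candidates for the peg:
- orange peg on the counter (450,275), with its head up and its point at (453,306)
- green peg (400,314), a look-alike
- orange peg on the taken stand (261,195)
- peg in the box (154,255)

The candidates for the stand are the empty wooden one (341,204), with its stop plate at about (344,228), and the purple one (260,348). I choose the orange peg at (450,275) and the wooden stand at (341,204). The side picture agrees: the peg at (357,185) and the stand at (262,235).

```bash
sed -i 's/^def R(p).*/from scipy.spatial.transform import Rotation as Ro\ndef R(p): return Ro.from_euler("xyz",p["rotation"],degrees=True).as_matrix()/' h.py
python3 - <<'E'
from h import *
np.set_printoptions(precision=4,suppress=True)
T=grab_frame("top");S=grab_frame("side")
for n,p,r in(("top",T,(435,460,235,312)),("side",S,(318,395,165,202))):
    C=cloud(p);c=p["color"].astype(int);v,u=np.mgrid[:480,:640]
    m=(c[...,0]>130)&(c[...,0]-c[...,2]>80)&(c[...,1]<130)&(u>r[0])&(u<r[1])&(v>r[2])&(v<r[3])
    P=C[m];P=P[(P[:,2]>-.01)&(P[:,2]<.07)]
    print(n,"peg n",len(P),"z pct",np.percentile(P[:,2],[2,50,98]))
    for sel,l in((P,"all"),(P[P[:,2]>.025],"ridge")):
        q=sel[:,:2].astype(np.float32);rect=cv2.minAreaRect(q);
        vx=cv2.fitLine(q,cv2.DIST_L2,0,.01,.01).ravel()
        a=vx[:2]*np.sign(vx[0]);t=(q-vx[2:])@a;w=(q-vx[2:])@np.array([-a[1],a[0]])
        print(l,rect,"yaw",np.degrees(np.arctan2(a[1],a[0])),"ends",vx[2:]+a*t.min(),vx[2:]+a*t.max(),"w",w.min(),w.max())
    print("counter z",np.median(C[(abs(C[...,0]-.6)<.05)&(abs(C[...,1]+.05)<.05)][:,2]))
# stand
for n,p,bx in(("top",T,(322,362,155,245)),("side",S,(214,308,190,268))):
    C=cloud(p);v,u=np.mgrid[:480,:640]
    b=(u>bx[0])&(u<bx[1])&(v>bx[2])&(v<bx[3])
    c=p["color"].astype(int)
    g=b&(C[...,2]>.068)&(C[...,2]<.18)&(np.ptp(c,axis=-1)<40)
    P=C[g].astype(np.float32);l=cv2.fitLine(P,cv2.DIST_HUBER,0,.002,.001).ravel()
    a=l[:3]*np.sign(l[0]);t=(P-l[3:])@a
    res=np.linalg.norm((P-l[3:])-np.outer(t,a),axis=1)
    print(n,"bar",len(P),"yaw",np.degrees(np.arctan2(a[1],a[0])),"slope",np.degrees(np.arcsin(a[2])),"ends",l[3:]+a*t.min(),l[3:]+a*t.max(),"res",np.percentile(res,[50,90]))
    w=b&(c[...,0]-c[...,2]>30)&(C[...,2]>.004)&(C[...,2]<.02)
    P=C[w];print("base",len(P),np.median(P[:,2]),cv2.minAreaRect(P[:,:2].astype(np.float32)))
    for t_ in("ridge_empty","stand_empty"):
        for r in mark_of(t_,p)[:3]:
            X=pt(p,*r["point"]);print(t_,r["point"],r["score"],X)
    for r in mark_of("peg",p)[:3]+mark_of("peg_point",p)[:3]: print("peg",r["point"],r["score"],pt(p,*r["point"]))
i=cv2.resize(S["color"][155:275,205:405],(800,480),interpolation=cv2.INTER_CUBIC);cv2.imwrite("pics/crop1.png",i[...,::-1])
E
```

```text
top peg n 682 z pct [0.0008 0.0242 0.04  ]
all ((0.4476863741874695, -0.27255740761756897), (0.17105601727962494, 0.039376113563776016), 0.6881958842277527) yaw -1.0390184 ends [ 0.3622 -0.2655] [ 0.5328 -0.2686] w -0.024517624 0.01630263
ridge ((0.44552847743034363, -0.273300439119339), (0.16678693890571594, 0.02641953155398369), 0.06422954052686691) yaw -0.9706457 ends [ 0.3622 -0.2698] [ 0.5288 -0.2727] w -0.014949706 0.0125709
counter z 0.00048074537701414677
side peg n 770 z pct [-0.0019  0.0202  0.0369]
all ((0.45136407017707825, -0.29057547450065613), (0.09284265339374542, 0.18544775247573853), 85.93144226074219) yaw 1.6794548 ends [ 0.3604 -0.2674] [ 0.5382 -0.2622] w -0.081279136 0.019088203
ridge ((0.4447195827960968, -0.2675984799861908), (0.01973678544163704, 0.1688387244939804), 89.7391128540039) yaw 0.8757967 ends [ 0.3604 -0.2689] [ 0.5292 -0.2663] w -0.010646167 0.010418764
counter z -0.00026021126936204286
top bar 265 yaw 4.9761033 slope 29.065046 ends [0.5675 0.0262 0.0643] [0.7371 0.0409 0.159 ] res [0.004  0.0119]
base 1815 0.009646134208501245 ((0.650080978870391
[... 477 characters left out ...]
8 [ 0.3613 -0.2712  0.0474]
side bar 515 yaw 1.794803 slope 23.688374 ends [0.5643 0.0354 0.0679] [0.7445 0.0411 0.147 ] res [0.0094 0.1346]
base 1985 0.009292918666724326 ((0.6487741470336914, 0.03553268313407898), (0.209774449467659, 0.09608128666877747), 4.5585150718688965)
ridge_empty [464.6, 344.1] 0.85 [0.1621 0.2688 0.0619]
ridge_empty [287.5, 228.5] 0.83 [ 0.6026 -0.0499 -0.0025]
stand_empty [258.4, 246.0] 0.86 [0.6531 0.0442 0.0089]
stand_empty [421.5, 349.2] 0.76 [0.2352 0.2607 0.0081]
peg [388.5, 227.0] 0.93 [ 0.3382 -0.1144  0.0004]
peg [355.1, 184.4] 0.66 [ 0.4534 -0.2654  0.0165]
peg [355.9, 213.2] 0.95 [ 0.4329 -0.1542 -0.001 ]
peg [388.4, 183.2] 0.88 [ 0.3583 -0.3229 -0.0035]
```

View pics/crop1.png

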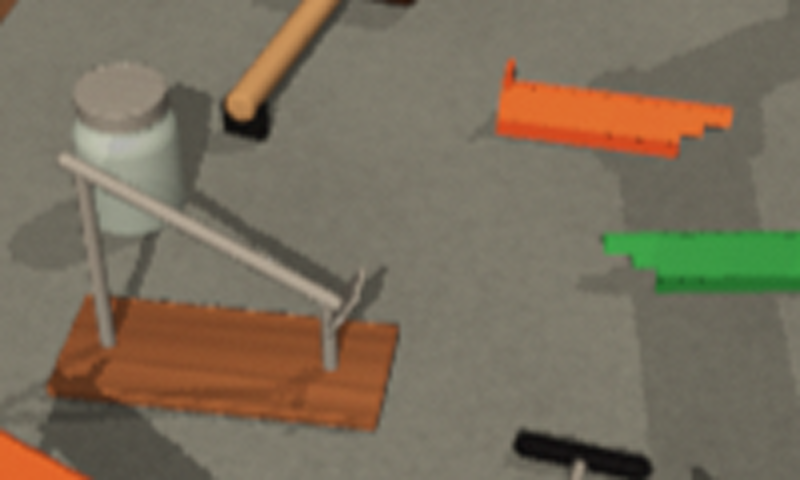

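The crop shows the orange peg with its tab and head at (510,75) and its point at (730,115), pointing towards the robot. The empty stand's bar runs from the stop plate at (345,300) up to (65,160). The sizes fit: 171 x 40 mm for the peg and 210 x 91 mm for the base. I'll approach above the head.

jog_arm:
  plan:
    - {"claw": 1,"x": 0.8,"y": 0.8,"yaw": -0.36}
    - {"claw": 1,"x": 0.8,"y": 0.8,"yaw": -0.36}
    - {"claw": 1,"x": 0.8,"y": 0.8,"yaw": -0.36}
    - {"claw": 1,"x": 0.8,"y": 0.8,"yaw": -0.36}
    - {"claw": 1,"x": 0.8,"y": 0.8,"yaw": -0.36}
    - {"claw": 1,"x": 0.8,"y": 0.8,"yaw": -0.36}
    - {"claw": 1,"x": 0.8,"y": 0.8,"yaw": -0.36}
    - {"claw": 1,"x": 0.8,"y": 0.8,"yaw": -0.36}
    - {"claw": 1,"x": 0.8,"y": 0.8,"yaw": -0.36}
    - {"claw": 1,"x": 0.8,"y": 0.8,"yaw": -0.36}
  grip_force: 3

```text
invalid input at $.plan[0]: expected keys claw, x, y, z, yaw
```

```bash
python3 - <<'E'
from h import *
import station
np.set_printoptions(precision=4,suppress=True)
print([n for n in dir(station) if not n.startswith("_")], getattr(station,"grip_depth",None))
s=get_state();print(s["ee_pos"],s["tool_rot"],s["width"],s["time_s"])
p=grab_frame("top");C=cloud(p)
th=np.radians(4.75);a=np.array([np.cos(th),np.sin(th)]);n=np.array([-a[1],a[0]]);o=np.array([.6495,.0343])
L=(C[...,:2]-o)@a;W=(C[...,:2]-o)@n;Z=C[...,2]
m=(abs(L)<.12)&(abs(W)<.03)&(Z>.055)&(Z<.18)
for lo in np.arange(-.11,.11,.01):
    k=m&(L>=lo)&(L<lo+.01)
    if k.any(): print("%.3f n%d W %.4f [%.4f %.4f] Z %.4f max %.4f z-tan %.4f"%(lo,k.sum(),np.median(W[k]),W[k].min(),W[k].max(),np.median(Z[k]),Z[k].max(),np.median(Z[k]-.57735*L[k])))
E
```

```text
['MotionError', 'get_state', 'grab_frame', 'grip_depth', 'job_done', 'look_for', 'mark_of'] 0.0188
[ 0.1595 -0.6301  0.2267] [179.9997  -0.0028  14.1971] 0.09193959076084461 1.4
-0.100 n2 W -0.0155 [-0.0169 -0.0141] Z 0.0849 max 0.0861 z-tan 0.1371
-0.090 n34 W -0.0013 [-0.0182 0.0125] Z 0.0804 max 0.0885 z-tan 0.1300
-0.080 n32 W -0.0039 [-0.0167 0.0138] Z 0.0644 max 0.0717 z-tan 0.1080
-0.070 n15 W -0.0005 [-0.0061 0.0023] Z 0.0692 max 0.0775 z-tan 0.1057
-0.060 n15 W -0.0034 [-0.0067 0.0021] Z 0.0757 max 0.0829 z-tan 0.1079
-0.050 n15 W -0.0016 [-0.0068 0.0015] Z 0.0827 max 0.0905 z-tan 0.1097
-0.040 n13 W -0.0020 [-0.0048 0.0009] Z 0.0897 max 0.0955 z-tan 0.1100
-0.030 n18 W -0.0014 [-0.0055 0.0028] Z 0.0936 max 0.1006 z-tan 0.1083
-0.020 n15 W -0.0030 [-0.0063 0.0024] Z 0.1030 max 0.1106 z-tan 0.1118
-0.010 n16 W -0.0023 [-0.0069 0.0019] Z 0.1075 max 0.1128 z-tan 0.1116
-0.000 n13 W -0.0019 [-0.0072 0.0011] Z 0.1115 max 0.1191 z-tan 0.1096
0.010 n14 W -0.0009 [-0.0053 0.0027] Z 0.1158 max 0.1242 z-tan 0.1088
0.020 n18 W -0.0015 [-0.0058 0.0025] Z 0.1222 max 0.1336 z-tan 0.1084
0.030 n17 W -0.0032 [-0.0065 0.0021] Z 0.1268 max 0.1306 z-tan 0.1072
0.040 n16 W -0.0014 [-0.0071 0.0015] Z 0.1340 max 0.1418 z-tan 0.1070
0.050 n14 W -0.0020 [-0.0047 0.0029] Z 0.1412 max 0.1471 z-tan 0.1099
0.060 n18 W -0.0013 [-0.0054 0.0026] Z 0.1456 max 0.1517 z-tan 0.1083
0.070 n24 W -0.0002 [-0.0062 0.0029] Z 0.1502 max 0.1579 z-tan 0.1074
0.080 n14 W -0.0026 [-0.0065 0.0016] Z 0.1568 max 0.1634 z-tan 0.1089
```

jog_arm:
  plan:
    - {"claw": 1,"x": 0.8,"y": 0.8,"z": 0,"yaw": -0.36}
    - {"claw": 1,"x": 0.8,"y": 0.8,"z": 0,"yaw": -0.36}
    - {"claw": 1,"x": 0.8,"y": 0.8,"z": 0,"yaw": -0.36}
    - {"claw": 1,"x": 0.8,"y": 0.8,"z": 0,"yaw": -0.36}
    - {"claw": 1,"x": 0.8,"y": 0.8,"z": 0,"yaw": -0.36}
    - {"claw": 1,"x": 0.8,"y": 0.8,"z": 0,"yaw": -0.36}
    - {"claw": 1,"x": 0.8,"y": 0.8,"z": 0,"yaw": -0.36}
    - {"claw": 1,"x": 0.8,"y": 0.8,"z": 0,"yaw": -0.36}
    - {"claw": 1,"x": 0.8,"y": 0.8,"z": 0,"yaw": -0.36}
    - {"claw": 1,"x": 0.8,"y": 0.8,"z": 0,"yaw": -0.36}
  grip_force: 3

```text
time_s: 2.45
ee_pos: [0.4806, -0.3089, 0.2271]
tool_rot: [180.0, -0.0, -0.3]
ft_force: [0.1, 0.0, -0.0]
width: 0.0921
grasp_force: 0.0
```

jog_arm:
  plan:
    - {"claw": 1,"x": 0.4,"y": 0.475,"z": -0.5,"yaw": 0}
    - {"claw": 1,"x": 0.4,"y": 0.475,"z": -0.5,"yaw": 0}
    - {"claw": 1,"x": 0,"y": 0,"z": -0.8,"yaw": 0}
    - {"claw": 1,"x": 0,"y": 0,"z": -0.8,"yaw": 0}
    - {"claw": 1,"x": 0,"y": 0,"z": -0.8,"yaw": 0}
    - {"claw": 1,"x": 0,"y": 0,"z": -0.8,"yaw": 0}
    - {"claw": 1,"x": 0,"y": 0,"z": -0.8,"yaw": 0}
    - {"claw": 1,"x": 0,"y": 0,"z": -0.4,"yaw": 0}
    - {"claw": 1,"x": 0,"y": 0,"z": -0.15,"yaw": 0}
    - {"claw": 1,"x": 0,"y": 0,"z": 0,"yaw": 0}

```text
time_s: 3.45
ee_pos: [0.5116, -0.272, 0.0046]
tool_rot: [-180.0, 0.0, -0.2]
ft_force: [0.4, -1.2, 0.7]
width: 0.0919
grasp_force: 0.0
```

jog_arm:
  plan:
    - {"claw": 1,"x": 0,"y": 0,"z": -0.05,"yaw": 0}
    - {"claw": -1,"x": 0,"y": 0,"z": 0,"yaw": 0}
    - {"claw": -1,"x": 0,"y": 0,"z": 0,"yaw": 0}
    - {"claw": -1,"x": 0,"y": 0,"z": 0,"yaw": 0}
    - {"claw": -1,"x": 0,"y": 0,"z": 0,"yaw": 0}
    - {"claw": -1,"x": 0,"y": 0,"z": 0,"yaw": 0}
    - {"claw": -1,"x": 0,"y": 0,"z": 0,"yaw": 0}
    - {"claw": -1,"x": 0,"y": 0,"z": 0,"yaw": 0}
  grip_force: 3

```text
time_s: 4.25
ee_pos: [0.5114, -0.2721, 0.0027]
tool_rot: [180.0, -0.0, -0.2]
ft_force: [0.0, -0.2, -0.6]
width: 0.0404
grasp_force: 0.0
```

jog_arm:
  plan:
    - {"claw": -1,"x": 0,"y": 0,"z": 0,"yaw": 0}
    - {"claw": -1,"x": 0,"y": 0,"z": 0,"yaw": 0}
  grip_force: 3

```text
time_s: 4.45
ee_pos: [0.5114, -0.2721, 0.0027]
tool_rot: [-180.0, 0.0, -0.2]
ft_force: [0.8, 0.4, 0.8]
width: 0.0402
grasp_force: 3.0
```

jog_arm:
  plan:
    - {"claw": -1,"x": -0.01,"y": 0,"z": 0.149,"yaw": 0}
    - {"claw": -1,"x": -0.024,"y": 0,"z": 0.149,"yaw": 0}
    - {"claw": -1,"x": -0.028,"y": 0,"z": 0.146,"yaw": 0}
    - {"claw": -1,"x": -0.036,"y": 0,"z": 0.146,"yaw": 0}
    - {"claw": -1,"x": -0.044,"y": 0,"z": 0.142,"yaw": 0}
    - {"claw": -1,"x": -0.05,"y": 0,"z": 0.142,"yaw": 0}
    - {"claw": -1,"x": -0.058,"y": 0,"z": 0.136,"yaw": 0}
    - {"claw": -1,"x": -0.066,"y": 0,"z": 0.136,"yaw": 0}
    - {"claw": -1,"x": -0.073,"y": 0,"z": 0.129,"yaw": 0}
    - {"claw": -1,"x": -0.08,"y": 0,"z": 0.129,"yaw": 0}

```text
time_s: 5.45
ee_pos: [0.4925, -0.2721, 0.0594]
tool_rot: [180.0, -0.0, -0.2]
ft_force: [0.1, 0.6, -0.3]
width: 0.0399
grasp_force: 3.0
```

```bash
cat > tilt.py <<'E'
from h import *
np.set_printoptions(precision=4,suppress=True)
def orange(p,ymax=.15,zmin=.004):
    c=p["color"].astype(int);C=cloud(p)
    m=(c[...,0]>120)&(c[...,0]-c[...,2]>80)&(c[...,1]<.6*c[...,0])&(c[...,1]<130)&(C[...,0]>.3)&(C[...,0]<.95)&(C[...,1]<ymax)&(C[...,2]>zmin)&(C[...,2]<.4)
    m=cv2.morphologyEx(m.astype(np.uint8),cv2.MORPH_OPEN,np.ones((2,2)))
    n,l,st,_=cv2.connectedComponentsWithStats(m)
    return C,m>0,[(st[i],l==i) for i in range(1,n) if st[i][4]>60]
if __name__=="__main__":
    import sys
    s=get_state();print(s["ee_pos"],s["tool_rot"],s["width"],s["grasp_force"],s["ft_force"])
    p=grab_frame("side");C,m,k=orange(p)
    for st,mm in k: print(st,C[mm].mean(0),C[mm].min(0),C[mm].max(0))
    x=int(sys.argv[2]);y=int(sys.argv[3])
    i=cv2.resize(p["color"][y:y+120,x:x+160],(800,600),interpolation=cv2.INTER_CUBIC);cv2.imwrite(f"pics/{sys.argv[1]}.png",i[...,::-1])
E
python3 tilt.py t1 290 100
```

```text
[ 0.4925 -0.2721  0.0594] [179.9955  -0.0114  -0.1971] 0.039922451138613674 3.000053610849136 [ 0.1325  0.5678 -0.2959]
[344 167  48  28 576] [ 0.4214 -0.2543  0.0398] [ 0.3426 -0.3233 -0.0036] [0.4925 0.8133 0.7866]
[ 221  231   81   32 1215] [0.6434 0.0582 0.0142] [ 0.3426  0.0005 -0.0001] [0.7518 0.8133 0.7866]
```

View pics/t1.png

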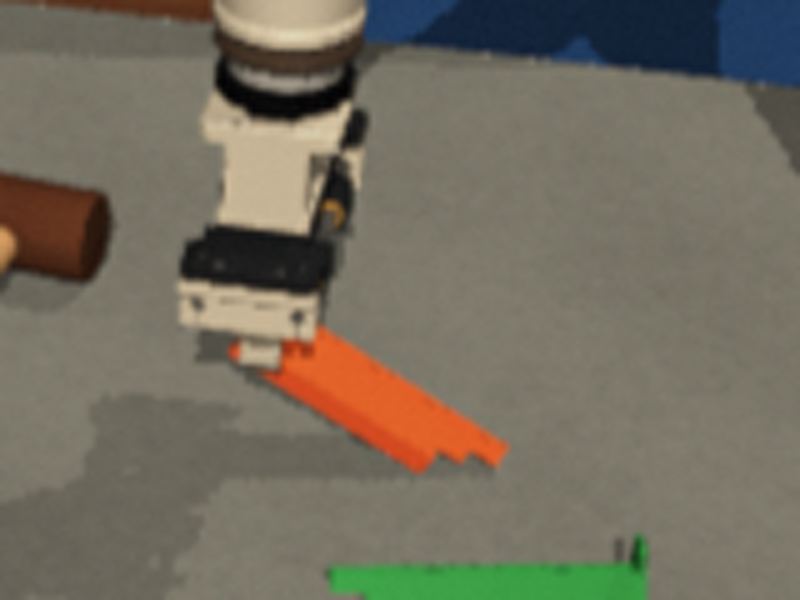

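The crop shows the peg tilted with its head still in the fingers. Its ridge runs from (315,330) to (508,450) and its lower corner rests on the counter at (417,470). I'll clamp it and measure the tilt.

jog_arm:
  plan:
    - {"claw": -1,"x": 0,"y": 0,"z": 0,"yaw": 0}
    - {"claw": -1,"x": 0,"y": 0,"z": 0,"yaw": 0}
    - {"claw": -1,"x": 0,"y": 0,"z": 0.2,"yaw": 0}
    - {"claw": -1,"x": 0,"y": 0,"z": 0.8,"yaw": 0}
    - {"claw": -1,"x": 0,"y": 0,"z": 0.8,"yaw": 0}
    - {"claw": -1,"x": 0,"y": 0,"z": 0.8,"yaw": 0}
    - {"claw": -1,"x": 0,"y": 0,"z": 0.4,"yaw": 0}
    - {"claw": -1,"x": 0,"y": 0,"z": 0,"yaw": 0}
  grip_force: 45

```text
time_s: 6.3
ee_pos: [0.4946, -0.2728, 0.1818]
tool_rot: [179.8, -0.3, -0.2]
ft_force: [-0.6, -0.7, -1.9]
width: 0.0395
grasp_force: 45.0
```

```bash
cat > ang.py <<'E'
from tilt import *
def ray(p,u,v,y):
    d=R(p)@np.array([(u-p["cx"])/p["fx"],(v-p["cy"])/p["fy"],1]);o=np.array(p["xyz"]);return o+d*(y-o[1])/d[1]
s=get_state();e=s["ee_pos"];print(e,s["tool_rot"],s["width"],s["grasp_force"],s["time_s"])
p=grab_frame("side");C,m,k=orange(p,zmin=.0)
st,mm=[q for q in k if abs(np.median(C[q[1]],0)[:2]-e[:2]).max()<.15][0]
print(st)
yc=e[1]
c=np.arange(st[0]+2,st[0]+st[2]-1)
top=np.array([[u,np.where(mm[:,u])[0].min()-.5] for u in c]);bot=np.array([[u,np.where(mm[:,u])[0].max()+.5] for u in c])
print("top",top[:,1],"bot",bot[:,1])
w=st[2]
for nm,pts,lo,hi,y in(("ridge",top,.30,.95,yc),("edge",bot,.15,.55,yc+.02)):
    q=pts[int(lo*len(c)):int(hi*len(c))].astype(np.float32)
    f=cv2.fitLine(q,cv2.DIST_HUBER,0,.01,.01).ravel()
    A=ray(p,*(f[2:]-f[:2]*12),y);B=ray(p,*(f[2:]+f[:2]*12),y)
    print(nm,A,B,"slope",np.degrees(np.arctan2(A[2]-B[2],A[0]-B[0]))%180)
u=c[-1]+1;print("point end",ray(p,u,top[-1,1],yc))
E
python3 ang.py
```

```text
[ 0.4946 -0.2728  0.1818] [179.8432  -0.2617  -0.1921] 0.039535346012684845 44.999512396752834 6.3
[345 127  52  33 700]
top [136.5 136.5 129.5 126.5 126.5 126.5 127.5 127.5 127.5 127.5 127.5 127.5
 128.5 129.5 129.5 130.5 130.5 132.5 132.5 133.5 134.5 134.5 135.5 136.5
 136.5 136.5 138.5 138.5 139.5 140.5 140.5 141.5 142.5 142.5 143.5 144.5
 144.5 145.5 146.5 146.5 147.5 148.5 148.5 149.5 150.5 150.5 151.5 152.5
 152.5] bot [139.5 139.5 139.5 141.5 142.5 142.5 141.5 144.5 144.5 145.5 146.5 146.5
 147.5 148.5 148.5 149.5 150.5 150.5 151.5 152.5 152.5 153.5 154.5 154.5
 155.5 156.5 156.5 157.5 158.5 158.5 159.5 159.5 158.5 157.5 155.5 154.5
 155.5 156.5 156.5 156.5 156.5 155.5 155.5 155.5 156.5 157.5 157.5 157.5
 156.5]
ridge [ 0.4357 -0.2728  0.1827] [ 0.3781 -0.2728  0.149 ] slope 30.28530938160419
edge [ 0.4676 -0.2528  0.1591] [ 0.4097 -0.2528  0.1255] slope 30.099416113855884
point end [ 0.3493 -0.2728  0.1356]
```

jog_arm:
  plan:
    - {"claw": -1,"x": 0.2,"y": 0.3,"z": 0.4,"yaw": 0.1}
    - {"claw": -1,"x": 0.4,"y": 0.6,"z": 0.6,"yaw": 0.13}
    - {"claw": -1,"x": 0.6,"y": 0.8,"z": 0.6,"yaw": 0.13}
    - {"claw": -1,"x": 0.7,"y": 0.95,"z": 0.4,"yaw": 0.13}
    - {"claw": -1,"x": 0.7,"y": 1.0,"z": 0,"yaw": 0.13}
    - {"claw": -1,"x": 0.7,"y": 1.0,"z": 0,"yaw": 0.13}
    - {"claw": -1,"x": 0.7,"y": 1.0,"z": 0,"yaw": 0.13}
    - {"claw": -1,"x": 0.6,"y": 0.9,"z": 0,"yaw": 0.13}
    - {"claw": -1,"x": 0.5,"y": 0.8,"z": 0,"yaw": 0.13}
    - {"claw": -1,"x": 0.3,"y": 0.4,"z": 0,"yaw": 0.1}

```text
time_s: 7.35
ee_pos: [0.7084, 0.0432, 0.256]
tool_rot: [-179.8, 0.2, 5.1]
ft_force: [0.0, 0.5, -2.0]
width: 0.0395
grasp_force: 45.0
```

```bash
cat > ov.py <<'E'
from tilt import *
import sys
def model(L0=-.0785,W=-.002,yaw=4.75,o=(.6495,.0343)):
    a=np.radians(yaw);A=np.array([np.cos(a),np.sin(a),0]);n=np.array([-A[1],A[0],0]);c30,s30=np.cos(np.pi/6),.5
    ux=A*c30+np.array([0,0,s30]);nz=-A*s30+np.array([0,0,c30])
    return np.r_[o,0]+A*L0+n*W+np.array([0,0,.062]),ux,n,nz
def pegpose(e,yaw,tilt,rel):  # rel origin in tool (along,up)
    a=np.radians(yaw);t=np.radians(tilt);A=np.array([np.cos(a),np.sin(a),0]);n=np.array([-A[1],A[0],0]);k=np.array([0,0,1])
    return e+A*rel[0]+k*rel[1],A*np.cos(t)+k*np.sin(t),n,-A*np.sin(t)+k*np.cos(t)
def draw(im,p,X,col,s,o):
    q=((proj(p,np.array(X))-o+.5)*s).astype(int);cv2.polylines(im,[q.reshape(-1,1,2)],False,col,1)
if __name__=="__main__":
    s=get_state();e=s["ee_pos"];print(e,s["tool_rot"],s["width"],s["time_s"],s["ft_force"])
    ims=[]
    for nm,(x,y) in(("side",(205,130)),("top",(305,145))):
        p=grab_frame(nm);w,h=(133,150) if nm=="side" else (84,150)
        f=4 if nm=="side" else 4
        im=cv2.resize(p["color"][y:y+h,x:x+w],None,fx=f,fy=f,interpolation=cv2.INTER_CUBIC)[...,::-1].copy()
        O,u,n,z=model();B=lambda x_,y_,z_:O+u*x_+n*y_+z*z_
        for sg in(-1,1):
            d=n*sg*.005 if nm=="top" else z*sg*.005
            draw(im,p,[O+d,O+u*.185+d],(255,255,0),f,(x,y))
        draw(im,p,[B(0,-.016,-.012),B(0,.016,-.012),B(0,.016,.024),B(0,-.016,.024),B(0,-.016,-.012)],(255,0,255),f,(x,y))
        P,u,n,z=pegpose(e,s["tool_rot"][2],30.2,(-.0525,-.0341));D=lambda x_,y_,z_:P+u*x_+n*y_+z*z_
        draw(im,p,[D(-.085,0,.036),D(.085,0,.036)],(0,255,0),f,(x,y))
        for sg in(-.02,.02): draw(im,p,[D(-.05,sg,0),D(.085,sg,0)],(0,255,0),f,(x,y))
        ims.append(im)
    cv2.imwrite(f"pics/{sys.argv[1]}.png",np.hstack(ims)[:600,:800])
E
python3 ov.py ov1
```

```text
[0.7084 0.0432 0.256 ] [-179.8332    0.193     5.0711] 0.039482251860102464 7.35 [ 0.0456  0.451  -1.9968]
```

View pics/ov1.png

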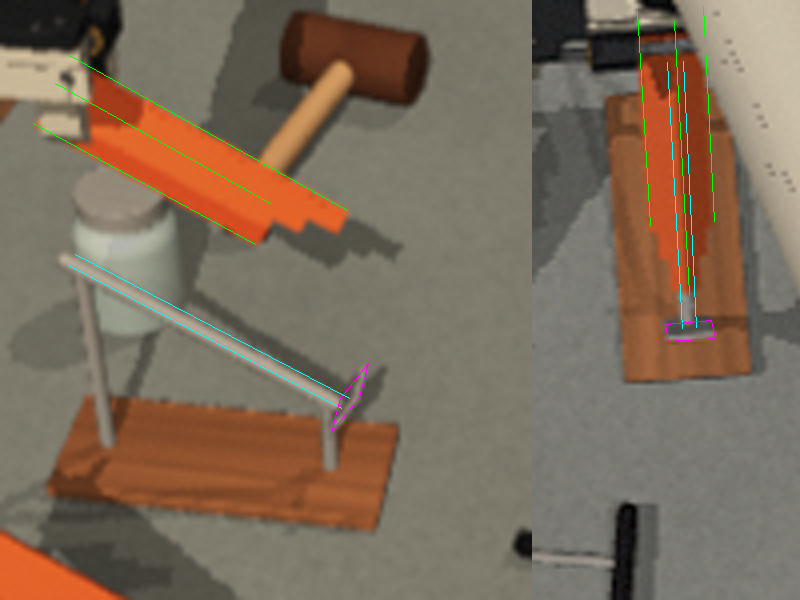

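The overlay shows the held peg with its ridge down to (347,212), agreeing within about 1 mm, and it is parallel to the bar. The bar model looks about 1 px off in the side view, so I'll refine it with averaged profiles from the first, unobstructed frames.

```bash
cat > prof.py <<'E'
from ov import *
from scipy.ndimage import map_coordinates
O,u,n,z=model()
for nm in("side","top"):
    p=grab_frame(nm);g=cv2.imread(f"pics/{nm}0.png").astype(float)
    A,B=proj(p,np.array([O,O+u*.185]));d=(B-A)/np.linalg.norm(B-A);q=np.array([-d[1],d[0]])
    L=np.linalg.norm(B-A);off=np.arange(-6,6.01,.5)
    print(nm,"A",A,"B",B,"q",q,"px len",L,"mm/px",185/L, "perp px for 10mm in z:",proj(p,O+z*.01)-A)
    for f0,f1 in((.15,.45),(.5,.85)):
        t=np.linspace(f0,f1,60)*L
        X=A[None,None]+d*t[None,:,None]+q*off[:,None,None]
        v=np.stack([map_coordinates(g[...,k],[X[...,1],X[...,0]],order=1) for k in range(3)],-1)
        m=np.median(v,1);print(f0,"off/blue/red");print(np.c_[off,m[:,0],m[:,2]].T.round(0).astype(int) if 0 else np.c_[off,m[:,0].round(),m[:,2].round()].T)
    t=np.linspace(-.12,1.08,61)*L
    X=A+d*t[:,None];v=map_coordinates(g[...,0],[X[:,1],X[:,0]],order=1);print("along(frac,blue)",[(round(a/L,2),int(b)) for a,b in zip(t,v) if a/L<.1 or a/L>.93])
E
python3 prof.py
```

```text
side A [290.836  230.4626] B [222.4991 194.3947] q [ 0.4668 -0.8844] px len 77.27113257876573 mm/px 2.3941670560014336 perp px for 10mm in z: [[ 1.9203 -2.4594]]
0.15 off/blue/red
[[ -6.   -5.5  -5.   -4.5  -4.   -3.5  -3.   -2.5  -2.   -1.5  -1.   -0.5
    0.    0.5   1.    1.5   2.    2.5   3.    3.5   4.    4.5   5.    5.5
    6. ]
 [104.  104.  104.  103.  102.  100.  105.  115.  127.  138.  144.  144.
  137.  124.  110.   98.   87.   77.   72.   70.   69.   69.   71.   75.
   85. ]
 [122.  122.  122.  121.  120.  119.  125.  138.  153.  167.  174.  174.
  166.  149.  131.  116.  102.   91.   83.   82.   81.   81.   82.   89.
  100. ]]
0.5 off/blue/red
[[ -6.   -5.5  -5.   -4.5  -4.   -3.5  -3.   -2.5  -2.   -1.5  -1.   -0.5
    0.    0.5   1.    1.5   2.    2.5   3.    3.5   4.    4.5   5.    5.5
    6. ]
 [121.  126.  126.  125.  122.  118.  116.  120.  129.  139.  145.  145.
  139.  128.  117.  110.  109.  109.  109.  108.  106.  105.  103.  102.
  102. ]
 [133.  139.  139.  137.  135.  133.  134.  142.  155.  167.  174.  174.
  167.  154.  140.  130.  124.  123.  122.  119.  
[... 1443 characters left out ...]
52.   49.   51.   53.   54.   54.   54.   53.
   52. ]
 [138.  141.  142.  142.  142.  139.  135.  134.  134.  141.  148.  143.
  133.  121.  110.  111.  116.  124.  130.  133.  135.  136.  135.  133.
  131. ]]
along(frac,blue) [(np.float64(-0.12), 58), (np.float64(-0.1), 59), (np.float64(-0.08), 57), (np.float64(-0.06), 56), (np.float64(-0.04), 113), (np.float64(-0.02), 96), (np.float64(0.0), 79), (np.float64(0.02), 108), (np.float64(0.04), 121), (np.float64(0.06), 122), (np.float64(0.08), 127), (np.float64(0.94), 122), (np.float64(0.96), 122), (np.float64(0.98), 122), (np.float64(1.0), 120), (np.float64(1.02), 121), (np.float64(1.04), 113), (np.float64(1.06), 113), (np.float64(1.08), 117)]
```

jog_arm:
  plan:
    - {"claw": -1,"x": 0.085,"y": -0.09,"z": -0.3,"yaw": -0.06}
    - {"claw": -1,"x": 0,"y": 0,"z": -0.6,"yaw": 0}
    - {"claw": -1,"x": 0,"y": 0,"z": -0.7,"yaw": 0}
    - {"claw": -1,"x": 0,"y": 0,"z": -0.5,"yaw": 0}
    - {"claw": -1,"x": 0,"y": 0,"z": -0.25,"yaw": 0}
    - {"claw": -1,"x": 0,"y": 0,"z": 0,"yaw": 0}
    - {"claw": -1,"x": 0,"y": 0,"z": 0,"yaw": 0}

```text
time_s: 8.25
ee_pos: [0.7125, 0.0334, 0.1654]
tool_rot: [180.0, -0.0, 4.5]
ft_force: [-0.2, 0.2, -1.5]
width: 0.0399
grasp_force: 45.0
```

```bash
sed -i 's/L0=-.0785,W=-.002/L0=-.078,W=0./' ov.py; python3 ov.py ov2; python3 ang.py | tail -3
```

```text
[0.7125 0.0334 0.1654] [179.9878  -0.0437   4.4511] 0.03987916974465189 8.25 [-0.1542  0.2177 -1.4821]
ridge [0.6434 0.0341 0.1667] [0.5942 0.0341 0.1416] slope 27.117140348803353
edge [0.6823 0.0541 0.1456] [0.6322 0.0541 0.1224] slope 24.896451260649794
point end [0.5646 0.0341 0.1267]
```

View pics/ov2.png

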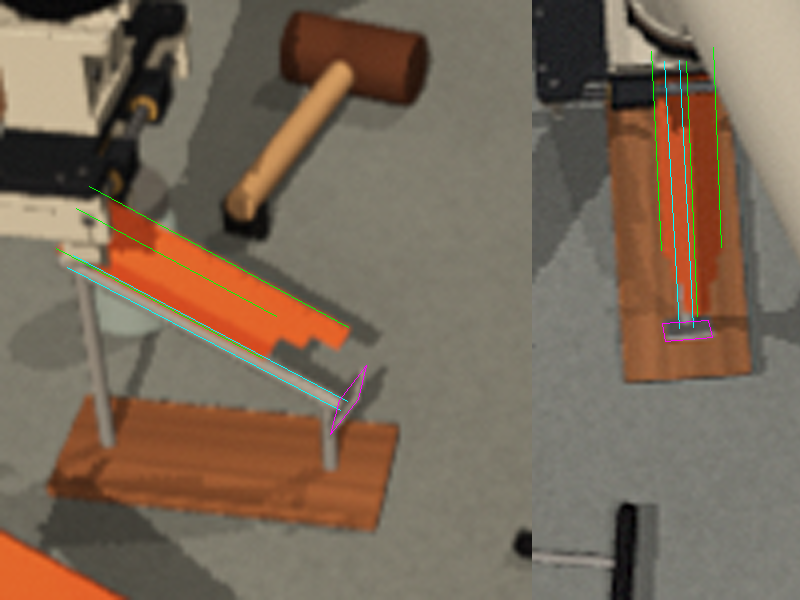

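The overlay now matches the bar in both views. The peg is parallel to it, with its ridge end at (349,328), but sits about 6 mm too far to −y: in the top view the ridge is at x≈697 and the bar at 687. I'll shift it and come down.

jog_arm:
  plan:
    - {"claw": -1,"x": 0,"y": 0.15,"z": 0,"yaw": 0.07}
    - {"claw": -1,"x": 0,"y": 0,"z": -0.2,"yaw": 0}
    - {"claw": -1,"x": 0,"y": 0,"z": -0.3,"yaw": 0}
    - {"claw": -1,"x": 0,"y": 0,"z": -0.2,"yaw": 0}
    - {"claw": -1,"x": 0,"y": 0,"z": 0,"yaw": 0}
    - {"claw": -1,"x": 0,"y": 0,"z": 0,"yaw": 0}
    - {"claw": -1,"x": 0,"y": 0,"z": 0,"yaw": 0}

```text
time_s: 9.1
ee_pos: [0.7124, 0.0403, 0.1371]
tool_rot: [-180.0, -0.0, 4.8]
ft_force: [0.0, 0.4, -0.5]
width: 0.0394
grasp_force: 45.0
```

jog_arm:
  plan:
    - {"claw": -1,"x": 0,"y": -0.01,"z": -0.1,"yaw": 0}
    - {"claw": -1,"x": 0,"y": 0,"z": -0.1,"yaw": 0}
    - {"claw": -1,"x": 0,"y": 0,"z": -0.08,"yaw": 0}
    - {"claw": -1,"x": 0,"y": 0,"z": -0.04,"yaw": 0}
    - {"claw": -1,"x": 0,"y": 0,"z": 0,"yaw": 0}
    - {"claw": -1,"x": 0,"y": 0,"z": 0,"yaw": 0}

```text
time_s: 9.7
ee_pos: [0.7121, 0.0399, 0.1241]
tool_rot: [-180.0, -0.0, 4.8]
ft_force: [-0.5, -0.1, -0.8]
width: 0.0395
grasp_force: 45.0
```

jog_arm:
  plan:
    - {"claw": -1,"x": 0,"y": 0,"z": -0.025,"yaw": 0}
    - {"claw": -1,"x": 0,"y": 0,"z": 0,"yaw": 0}

```text
time_s: 9.9
ee_pos: [0.7121, 0.0399, 0.1231]
tool_rot: [180.0, -0.0, 4.8]
ft_force: [0.2, -0.0, -0.7]
width: 0.0389
grasp_force: 45.0
```

jog_arm:
  plan:
    - {"claw": -1,"x": 0,"y": 0,"z": -0.025,"yaw": 0}
    - {"claw": -1,"x": 0,"y": 0,"z": 0,"yaw": 0}

```text
time_s: 10.1
ee_pos: [0.712, 0.0399, 0.122]
tool_rot: [180.0, 0.0, 4.8]
ft_force: [0.0, 0.8, -0.7]
width: 0.0393
grasp_force: 45.0
```

jog_arm:
  plan:
    - {"claw": -1,"x": 0,"y": 0,"z": -0.025,"yaw": 0}
    - {"claw": -1,"x": 0,"y": 0,"z": 0,"yaw": 0}

```text
time_s: 10.3
ee_pos: [0.7122, 0.0398, 0.121]
tool_rot: [180.0, -0.0, 4.8]
ft_force: [1.4, 0.1, -2.2]
width: 0.0394
grasp_force: 45.0
```

jog_arm:
  plan:
    - {"claw": -1,"x": 0,"y": 0,"z": -0.025,"yaw": 0}
    - {"claw": -1,"x": 0,"y": 0,"z": 0,"yaw": 0}

```text
time_s: 10.5
ee_pos: [0.7124, 0.0396, 0.1205]
tool_rot: [180.0, -0.0, 4.8]
ft_force: [-1.0, -1.1, 0.8]
width: 0.0397
grasp_force: 45.0
```

```bash
sed -i 's/f=4 if nm=="side" else 4/f=4/' ov.py; python3 ov.py ov3
```

```text
[0.7124 0.0396 0.1205] [179.9835  -0.0395   4.7668] 0.03966716829938761 10.5 [-1.0091 -1.0901  0.8242]
```

View pics/ov3.png

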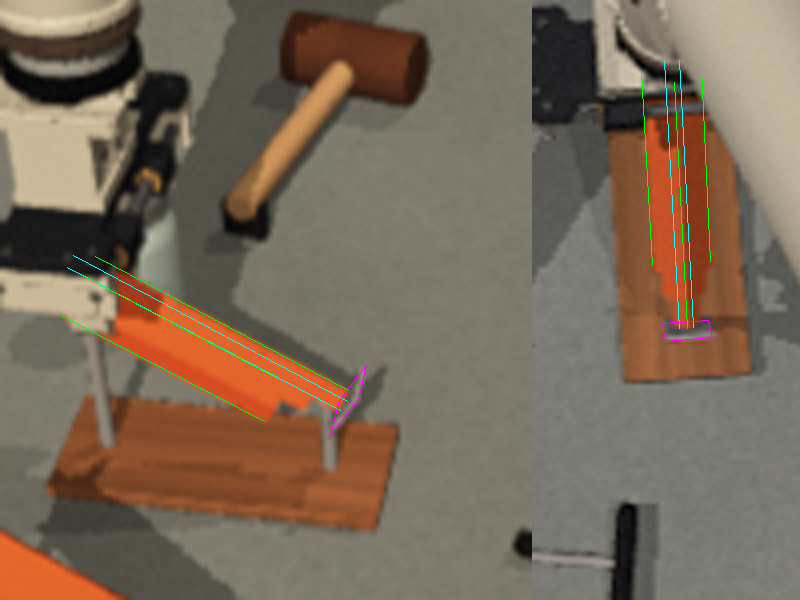

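The picture shows the peg astride the bar and parallel to it, with the point at (345,395) just short of the stop plate. First contact was about 1.5 N. I'll slide it gently downhill towards the stop.

jog_arm:
  plan:
    - {"claw": -1,"x": -0.022,"y": -0.002,"z": -0.0125,"yaw": 0}
    - {"claw": -1,"x": 0,"y": 0,"z": 0,"yaw": 0}
    - {"claw": -1,"x": 0,"y": 0,"z": 0,"yaw": 0}

```text
time_s: 10.9
ee_pos: [0.7124, 0.0396, 0.1204]
tool_rot: [180.0, -0.1, 4.8]
ft_force: [3.0, -0.4, 4.2]
width: 0.0394
grasp_force: 45.0
```

jog_arm:
  plan:
    - {"claw": -1,"x": -0.022,"y": -0.002,"z": -0.0125,"yaw": 0}
    - {"claw": -1,"x": 0,"y": 0,"z": 0,"yaw": 0}
    - {"claw": -1,"x": 0,"y": 0,"z": 0,"yaw": 0}

```text
time_s: 11.2
ee_pos: [0.7124, 0.0396, 0.1204]
tool_rot: [180.0, -0.3, 4.8]
ft_force: [5.4, -1.0, 5.2]
width: 0.0397
grasp_force: 45.0
```

The force of about 7 N along the bar, with no motion, means the point is at the stop. I'll relieve it, then press lightly square to the bar to confirm it is seated.

jog_arm:
  plan:
    - {"claw": -1,"x": 0.055,"y": 0.004,"z": 0.032,"yaw": 0}
    - {"claw": -1,"x": 0,"y": 0,"z": 0,"yaw": 0}
    - {"claw": -1,"x": 0,"y": 0,"z": 0,"yaw": 0}

```text
time_s: 11.5
ee_pos: [0.7124, 0.0396, 0.1204]
tool_rot: [180.0, 0.0, 4.8]
ft_force: [1.3, -2.9, 4.3]
width: 0.0394
grasp_force: 45.0
```

jog_arm:
  plan:
    - {"claw": -1,"x": 0.0125,"y": 0.001,"z": -0.022,"yaw": 0}
    - {"claw": -1,"x": 0,"y": 0,"z": 0,"yaw": 0}
    - {"claw": -1,"x": 0,"y": 0,"z": 0,"yaw": 0}

```text
time_s: 11.8
ee_pos: [0.7126, 0.0392, 0.1199]
tool_rot: [180.0, 0.1, 4.7]
ft_force: [-0.3, -2.4, 7.0]
width: 0.0393
grasp_force: 45.0
```

jog_arm:
  plan:
    - {"claw": -1,"x": 0,"y": -0.025,"z": 0,"yaw": 0}
    - {"claw": -1,"x": 0,"y": 0,"z": 0,"yaw": 0}
    - {"claw": -1,"x": 0,"y": 0,"z": 0,"yaw": 0}

```text
time_s: 12.1
ee_pos: [0.7126, 0.0392, 0.1199]
tool_rot: [-180.0, 0.0, 4.8]
ft_force: [-0.0, -1.7, 6.8]
width: 0.0395
grasp_force: 45.0
```

jog_arm:
  plan:
    - {"claw": -1,"x": 0,"y": 0,"z": 0,"yaw": 0}
    - {"claw": -1,"x": 0,"y": 0,"z": 0,"yaw": 0}
    - {"claw": -1,"x": 0,"y": 0,"z": 0,"yaw": 0}
  grip_force: 4

```text
time_s: 12.4
ee_pos: [0.7126, 0.0393, 0.1196]
tool_rot: [-180.0, 0.0, 4.8]
ft_force: [0.5, -1.4, 5.2]
width: 0.0402
grasp_force: 4.0
```

jog_arm:
  plan:
    - {"claw": 0,"x": 0,"y": 0,"z": 0,"yaw": 0}
    - {"claw": 0.1,"x": 0,"y": 0,"z": 0,"yaw": 0}
    - {"claw": 0.3,"x": 0,"y": 0,"z": 0,"yaw": 0}
    - {"claw": 0.4,"x": 0,"y": 0,"z": 0,"yaw": 0}
    - {"claw": 0.5,"x": 0,"y": 0,"z": 0,"yaw": 0}
    - {"claw": 0.5,"x": 0,"y": 0,"z": 0,"yaw": 0}

```text
time_s: 13.0
ee_pos: [0.7129, 0.0389, 0.1194]
tool_rot: [-180.0, 0.0, 4.8]
ft_force: [0.6, 0.8, -0.2]
width: 0.068
grasp_force: 0.0
```

```bash
python3 ov.py ov4
```

```text
[0.7129 0.0389 0.1194] [-179.9966    0.0128    4.8009] 0.06802647602848952 13.0 [ 0.5753  0.8266 -0.1642]
```

View pics/ov4.png

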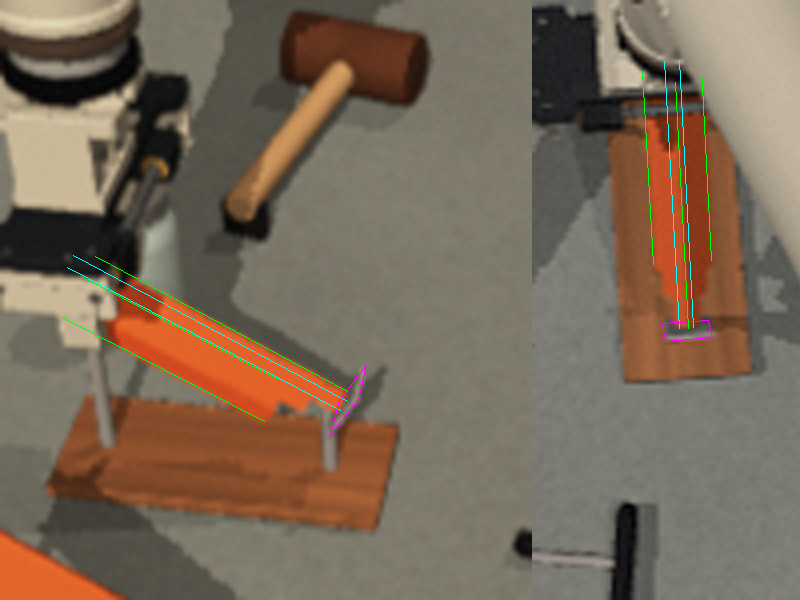

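Released: the peg rides on the bar, point at the stop (345,395), and it did not shift. I'll lift straight up and clear.

jog_arm:
  plan:
    - {"claw": 0.5,"x": 0,"y": 0,"z": 0.2,"yaw": 0}
    - {"claw": 0.5,"x": 0,"y": 0,"z": 0.5,"yaw": 0}
    - {"claw": 0.5,"x": 0,"y": 0,"z": 0.8,"yaw": 0}
    - {"claw": 0.5,"x": 0,"y": 0,"z": 0.8,"yaw": 0}
    - {"claw": 0.5,"x": 0,"y": 0,"z": 0.8,"yaw": 0}
    - {"claw": 0.5,"x": -0.3,"y": -0.5,"z": 0.5,"yaw": 0}
    - {"claw": 0.5,"x": -0.5,"y": -0.8,"z": 0.2,"yaw": 0}
    - {"claw": 0.5,"x": -0.5,"y": -0.8,"z": 0,"yaw": 0}
    - {"claw": 0.5,"x": -0.5,"y": -0.8,"z": 0,"yaw": 0}
    - {"claw": 0.5,"x": -0.3,"y": -0.8,"z": 0,"yaw": 0}

```text
time_s: 14.1
ee_pos: [0.6278, -0.1102, 0.2726]
tool_rot: [179.9, -0.0, 4.8]
ft_force: [0.3, -0.1, 0.7]
width: 0.069
grasp_force: 0.0
```

```bash
python3 - <<'E'
from h import *
p=grab_frame("side");print(get_state()["time_s"])
i=cv2.resize(p["color"][150:350,170:420],(750,600),interpolation=cv2.INTER_CUBIC);cv2.imwrite("pics/fin.png",i[...,::-1])
E
```

```text
14.15
```

View pics/fin.png

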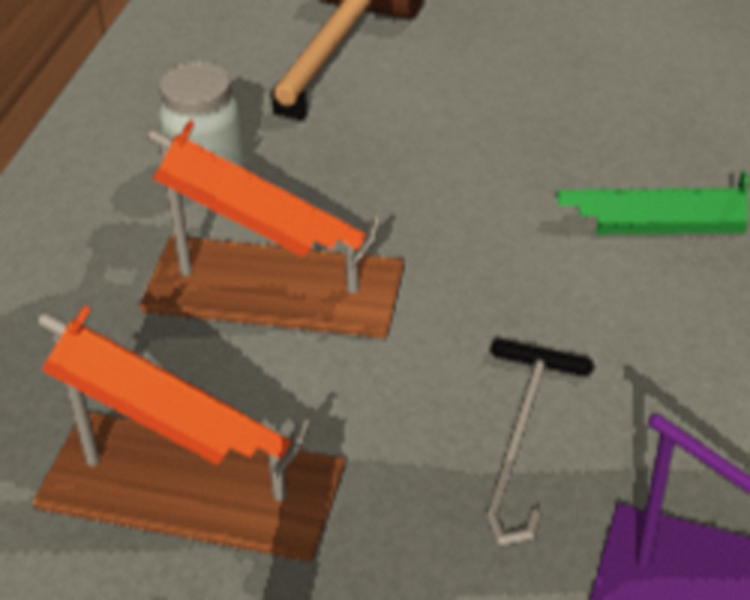

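The peg rides the bar from its head at (175,160) to its point at the stop (360,245), just as the peg on the other stand does. Nothing else has moved in this view.

```bash
python3 -c "from station import *; print(job_done())"
```

```text
the job is handed in; nothing more can be done
None
```

The orange peg now sits astride the empty stand's bar with its ridge up and its point at the stop plate; the gripper is clear and the job was handed in at about 14 s.

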